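# Stopper the flask and rock it out of its spring holder

## Robot

A 6-joint arm with a two-finger parallel gripper is mounted at the origin on the work surface. World frame = base frame: x ahead of the robot, y to its left, z up, the work surface at z = 0. Lengths are in m, angles in rad, forces in N, time in s.
With the tool pointing down it reaches from about 0.425 to 0.95 m from the base axis. Payload 3.5 kg.
Tool frame: the origin (TCP) lies at the very end of the fingers, on their centre line; the grasp point (between the pads) lies 19 mm behind it; z points along the fingers, y is the direction in which the jaws open and shut (so a half turn about z gives the same grasp; the last joint's range is limited). The gripper opens to 85 mm and grips with 20 to 120 N. Pads are 22 mm wide; open, the fingers measure 114 mm over their backs; the gripper's body (76 mm by 85 mm) begins 54 mm behind the grasp point. The pads swing forward as they close: fully open they stand 13 mm farther back than shut.
Start: joints at [1.14, 0.286, 1.577, -0, 1.279, -0.15], TCP at [0.187, 0.649, 0.231] pointing down, gripper open.
Joint ranges: [-2.77, 2.77], [-0.9, 2.22], [0.21, 2.48], [-1.53, 4.67], [0.24, 2.81], [-2.84, 2.84]. Speed limits (rad/s): [2.79, 2.79, 3.14, 3.14, 3.14, 3.14].

## Interface

Orientations are given as a unit quaternion [x, y, z, w].
In Python, from plant import get_state, vision, ctrl, cut_out gives the robot as it stands.
- The arm moves only by the tool jog_arm, never from a script. Its argument "commands" is text: rows parted by semicolons, each of 6 numbers parted by spaces: the shift along the world's x, y, z in m, then the turn, a rotation vector about the world's x, y, z in rad. A call has 1 to 20 rows; each row is the pose to reach, as a shift and turn from the pose commanded when the call began; what a row does not reach only later rows make up. A row lasts 1/8 s, in which the tool goes at most 62.5 mm and 10.7 degrees, less where a joint would pass 70% of its speed; a pose out of reach is approached as far as the arm can. A call with a gripper value outside its range is refused whole. "gripper" is the opening in per cent of the stroke, from 0 (shut) to 100 (fully open), set as the call begins (left out, the last holds). The fingers move at their own pace and stop on an object; "grip_force" is the grip in N (left out, the last holds). Time passes only in rows, so rows that repeat a pose let the fingers close. It gives the time, the measured TCP pose, the force and the opening at its end, in the units of the state.
- get_state(): the state, without advancing time (a new reading comes with each control period).
- vision.read_camera(name): name is "side" or "top" or "wrist"; returns a dict with "frame" (384x512x3 uint8, red, green, blue), "z_map" (384x512 float32, m along the optical axis (not along the pixel's ray), 0 where there is no reading), "fx", "fy", "cx", "cy" (pixels), "D" ([k1, k2, p1, p2, k3] as OpenCV has them; the pictures are not rectified), "R" (3x3) and "t" (3): a world point X has camera coordinates R X + t. Camera axes: x right, y down, z forward; pixel columns grow to the right and rows downward; lengths in m; the calibration is good to about 2 mm. A picture is of the moment at which its call begins.
- ctrl.sign_off(): hands the job in, once; it reports no verdict.
Trained networks look in the newest picture that a camera, given by its name, has taken for a name from the list of things; names that differ only in an ending like _2 or _b are one class to them, and where a whole thing is asked for, a point or a joint stands for the part that bears it (a point fixed in the world has none). Each returns a list of dicts, best first, with "conf" (0 to 1); they miss things now and then, are a little off and sometimes report something else, mostly with a low value. They report only what shows in the picture. A call takes as long as a camera call. They do not tell look-alikes from the thing itself.
- cut_out(camera, query): "pixels" (384x512 bool, what is visible of it) and "box" ([centre column, centre row, width, height] in pixels, round what is visible of it).
The state is a dict: "time": time; "qpos": joint angles; "dq": joint speeds; "joint_efforts": joint torques, N m; "eef_pos": TCP position; "tcp_rot": TCP orientation; "contact_force": force on the tool from outside, world axes, zero at the start; "wrist_torque": the same for the moment, N m; "opening": opening from 0.0 (shut) to 1.0 (fully open).
Only numpy, scipy, OpenCV 4.12 (cv2) and the standard library are available. Lean on these libraries where they do the work, as an engineer would, in place of code of your own. Each camera call takes 0.05 s, during which the arm holds its last target.

## Task

Set the rubber stopper in the mouth of the flask, fully home, and let go of it. Then take the flask by its neck and rock it in its holder, well over to the robot's left, towards the left spring clip, then well over to the right, until both clips have let go of its foot; do not pull it straight up, for the holder stands loose and must stay on the bench. Finish still holding the stoppered flask upright just clear of the holder, a few centimetres above it, and leave the other things alone.

Things in the scene. Friction and masses are not known exactly. Their poses are not given: they have to be found in the camera images.
- stopper_mid (a point): Dark grey rubber stopper, 37 mm tall, 35 g, upright on the bench on its narrow end: tapered plug 25 mm long (16 mm across below, 20 mm above) under a round head 36 mm across, 12 mm tall. This point: on the axis, half-way up; the head spans 6.5 to 18.5 mm above it. z up. Fully home, the head rests on the flask's rim and this point is 6.5 mm below the rim.
- stopper: The stopper itself; origin at the centre of its narrow lower end, z up along its axis.
- flask_mouth (a point): Centre of the rim of the pale grey conical plastic flask, 106 mm tall, 130 g, upright in the holder. Neck 34 mm outside, straight for 46 mm below this point, bore 23 mm; below, the cone widens to a round foot 66 mm across, with a straight edge 4 mm tall and a steep shoulder above it, where the clips bear. z up. At the start this point is 119 mm above the bench.
- flask_foot (a point): Centre of the underside of the flask's foot, 106 mm below flask_mouth on the flask's axis. At the start it is on the holder plate's top, 13 mm above the bench.
- flask: The flask itself; origin at the centre of its underside, z up along its axis.
- holder: Holder: dark steel plate 110 mm (its x) by 210 mm (its y) by 13 mm, 2.1 kg, loose on the bench. Origin: centre of its underside. In the middle, ridges 6 mm high keep the flask's foot from sliding. Two spring clips, at +y and -y, hold the foot down, together harder than the holder's weight. Free it by rocking along y. Its +y is to the robot's left (within 0.5 rad). Top at most 35 mm above the bench.
- nose_l (a point): Middle of the nose of the clip at the holder's +y side: a slick bar 6 mm thick along x, 11 mm above the plate, reaching 4.5 mm in over the foot's edge. It slides out along y as that edge is forced up past it (about 13 N) and snaps in under the foot once the edge is up 14 mm. First rock: tip the flask and gripper together, about 17 degrees towards +y about the foot's +y edge; the -y edge comes out.
- nose_r (a point): The same for the clip at the -y side. After the first rock the foot's -y edge rests on this nose's top, 27 mm above the bench. Second rock: tip it back past upright, 10 to 17 degrees towards -y, about this nose; the +y edge comes out. The neck may slip round a few degrees between the fingers. Rocking takes about 10 to 15 N sideways at the neck.
- jar: Bystander: small lidded jar, 48 mm across, 55 mm tall. Origin at the centre of its underside.
- wash_bottle: Bystander: pale wash bottle with blue cap and bent spout, 68 mm across, 197 mm tall. Origin at the centre of its underside.
- dish: Bystander: petri dish with yellow lid, 94 mm across, 20 mm tall. Origin at the centre of its underside.
- forceps: Bystander: steel forceps lying flat, 125 mm long, along its x. Origin at its middle, on the bench.
There are look-alikes about, which are no part of the job. There is more than one size of the flask; the job needs the larger.

How it is judged:
By the outcome, as a careful person would: the job done as asked, in the order asked, and still so for the second after the job is handed in, while the arm keeps its last pose, push and grip.
It also fails if it takes over 48 s, if anything falls off the work surface, if the arm or the gripper's body presses on something with over 40 N, if the wrist force passes 120 N, or if a joint passes its speed limit or range.

## Working session

There is one attempt and no reset: what is moved stays moved. The work goes in short steps, Python scripts to look and compute and a tool call to move; the robot and the scene stay as the last step left them, time stands still between calls to the robot, and variables do not carry over. Pictures are saved under pics/ and viewed, and the job is handed in when it is done.

Besides the shell and the picture viewer there is one more tool, called after "Request:" as name(argument=value, ...) on one line, values as JSON. jog_arm: Moves the arm, as the interface text tells. Its arguments: {"type":"object","properties":{"commands":{"type":"string"},"gripper":{"type":"number"},"grip_force":{"type":"number"}},"required":["commands"]}

```bash
mkdir -p pics; ls; cat > h.py <<'E'
import numpy as np,cv2
from plant import get_state, vision, ctrl, cut_out
def cam(n,save=None):
    c=vision.read_camera(n)
    if save: cv2.imwrite('pics/'+save+'.png',c['frame'][:,:,::-1])
    return c
def world(c):
    h,w=c['z_map'].shape
    K=np.array([[c['fx'],0,c['cx']],[0,c['fy'],c['cy']],[0,0,1]])
    u,v=np.meshgrid(np.arange(w),np.arange(h))
    p=cv2.undistortPoints(np.stack([u,v],-1).reshape(-1,1,2).astype(np.float64),K,np.array(c['D'],float)).reshape(h,w,2)
    z=c['z_map']
    X=np.stack([p[...,0]*z,p[...,1]*z,z],-1)
    W=(X-np.array(c['t']))@np.array(c['R'])
    W[z==0]=np.nan
    return W
def proj(c,P):
    K=np.array([[c['fx'],0,c['cx']],[0,c['fy'],c['cy']],[0,0,1]])
    return cv2.projectPoints(np.atleast_2d(P).astype(float),cv2.Rodrigues(np.array(c['R'],float))[0],np.array(c['t'],float),K,np.array(c['D'],float))[0].reshape(-1,2)
E
python3 - <<'E'
from h import *
for n in ['top','side']:
    c=cam(n,n+'0'); W=world(c); print(n,-np.array(c['R']).T@c['t'])
    for q in ['stopper','flask','holder','jar','wash_bottle','dish','forceps','nose_l','nose_r']:
        for d in cut_out(n,q)[:4]:
            P=W[d['pixels']];P=P[~np.isnan(P[:,0])]
            print(q,round(d['conf'],2),np.round(d['box']),np.round(np.median(P,0),3) if len(P) else None,np.round(np.percentile(P,2,0),3),np.round(np.percentile(P,98,0),3))
s=get_state();print(s)
E
```

```text
pics
top [ 0.50847581 -0.10500736  1.34700618]
stopper 0.48 [133. 212.  12.  14.] [0.549 0.239 0.036] [0.533 0.223 0.028] [0.565 0.258 0.041]
flask 0.63 [217. 225.  20.  18.] [ 0.507 -0.029  0.049] [ 0.478 -0.053  0.015] [0.538 0.001 0.12 ]
flask 0.49 [214. 172.  11.  15.] [ 0.673 -0.018  0.034] [ 0.656 -0.036  0.001] [0.693 0.007 0.081]
holder 0.94 [219. 223.  70.  52.] [ 0.509 -0.035  0.013] [ 0.44  -0.129  0.007] [0.58  0.07  0.035]
holder 0.35 [295. 220.  13.  16.] [ 0.514 -0.274  0.054] [ 0.492 -0.295  0.019] [ 0.533 -0.256  0.059]
holder 0.21 [243. 138.  10.  36.] [ 0.807 -0.111  0.003] [ 0.735 -0.125 -0.005] [ 0.85  -0.101  0.01 ]
jar 0.76 [294. 221.  15.   8.] [ 0.511 -0.274  0.054] [ 0.492 -0.297  0.016] [ 0.533 -0.255  0.059]
wash_bottle 0.87 [370. 210.  28.  20.] [ 0.551 -0.483  0.12 ] [ 0.521 -0.518  0.009] [ 0.583 -0.47   0.197]
wash_bottle 0.28 [217. 224.  73.  54.] [ 0.509 -0.026  0.013] [ 0.434 -0.129 -0.   ] [0.58  0.074 0.035]
dish 0.61 [164. 141.  30.  29.] [0.776 0.14  0.019] [0.734 0.1   0.002] [0.819 0.182 0.024]
forceps 0.63 [242. 142.   8.  24.] [ 0.775 -0.108
[... 1466 characters left out ...]
.017] [0.496 0.019 0.036]
{'time': 1.0, 'qpos': array([ 1.13999599e+00,  2.86281145e-01,  1.57666743e+00, -2.02997016e-05,
        1.27859744e+00, -1.49979140e-01]), 'dq': array([-0.00047782, -0.00176257,  0.0007518 , -0.00010831,  0.00435301,
        0.00106689]), 'joint_efforts': array([-3.56765995e-04, -4.05974722e+01, -2.92944735e+01, -1.28813808e-04,
        3.87269083e-04,  1.35221157e-06]), 'eef_pos': array([0.1870355 , 0.64856982, 0.23135512]), 'tcp_rot': array([1.39946792e-01, 9.90159025e-01, 1.95620401e-05, 1.59902849e-05]), 'contact_force': array([ 0.41943465, -0.11296676, -0.23799223]), 'wrist_torque': array([ 0.01253687, -0.01931717,  0.009823  ]), 'opening': 0.9982128665090625}
```

```bash
python3 - <<'E'
import cv2
a=cv2.imread('pics/top0.png')[100:300,80:400];cv2.imwrite('pics/topz.png',cv2.resize(a,(800,500),interpolation=2))
a=cv2.imread('pics/side0.png')[130:330,100:360];cv2.imwrite('pics/sidez.png',cv2.resize(a,(780,600),interpolation=2))
E
```

```text
(no output)
```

View pics/topz.png

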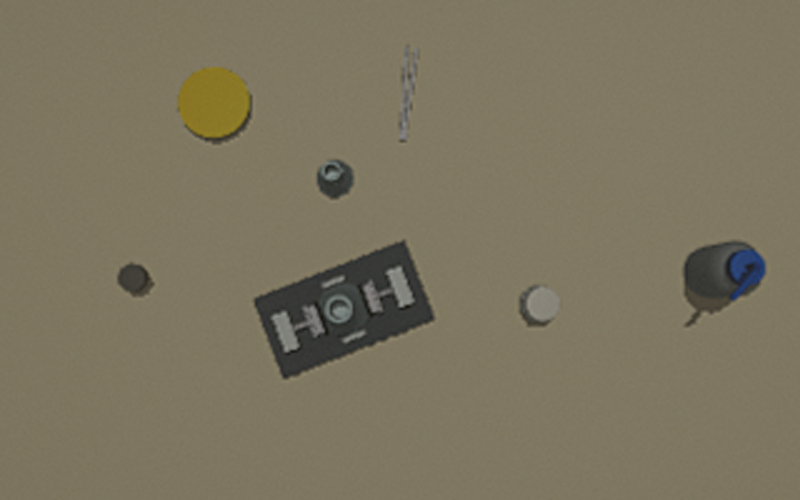

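View pics/sidez.png

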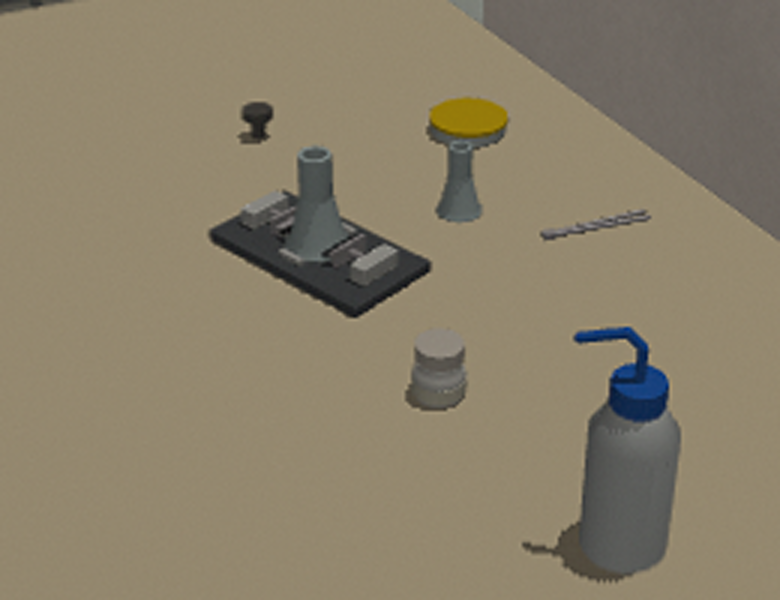

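```bash
python3 - <<'E'
from h import *
for n in ['top','side']:
    c=cam(n); W=world(c)
    Z=W[...,2]
    def reg(x,y,r,lo,hi):
        m=(np.hypot(W[...,0]-x,W[...,1]-y)<r)&(Z>lo)&(Z<hi); P=W[m]
        print(n,len(P),np.round(P.mean(0),4),np.round((P.min(0)+P.max(0))/2,4),np.round(np.ptp(P,axis=0),3))
        return P
    reg(.55,.24,.05,.03,.05); reg(.507,-.035,.04,.105,.14)
    # plate: z between .008 and .04
    m=(np.hypot(W[...,0]-.507,W[...,1]+.03)<.14)&(Z>.006)&(Z<.03)&(abs(W[...,1]+.03)<.14)
    P=W[m][:,:2].astype(np.float32); r=cv2.minAreaRect(P); print('rect',r)
E
```

```text
top 103 [0.5493 0.2398 0.0361] [0.5492 0.2398 0.0365] [0.032 0.035 0.011]
top 60 [ 0.508  -0.0274  0.1167] [ 0.508  -0.0276  0.1146] [0.032 0.033 0.019]
rect ((0.5125187635421753, -0.03833839297294617), (0.23965831100940704, 0.24890649318695068), 68.25178527832031)
side 54 [0.547  0.2378 0.0356] [0.5476 0.2384 0.0347] [0.034 0.034 0.009]
side 93 [ 0.5056 -0.0299  0.1137] [ 0.5061 -0.0286  0.1131] [0.034 0.035 0.016]
rect ((0.5069115161895752, -0.02809261530637741), (0.1144794151186943, 0.21171937882900238), 21.334224700927734)
```

Request:
jog_arm(commands="0.362 -0.41 -0.08 0 0 0.653;0.362 -0.41 -0.08 0 0 0.653;0.362 -0.41 -0.08 0 0 0.653;0.362 -0.41 -0.08 0 0 0.653;0.362 -0.41 -0.08 0 0 0.653;0.362 -0.41 -0.08 0 0 0.653;0.362 -0.41 -0.08 0 0 0.653;0.362 -0.41 -0.08 0 0 0.653;0.362 -0.41 -0.08 0 0 0.653;0.362 -0.41 -0.08 0 0 0.653;0.362 -0.41 -0.08 0 0 0.653;0.362 -0.41 -0.08 0 0 0.653;0.362 -0.41 -0.08 0 0 0.653", gripper=65)

```text
time: 2.72
eef_pos: [0.5484, 0.2397, 0.1517]
tcp_rot: [-0.186, 0.983, 0.0, 0.0]
contact_force: [-0.5, -0.6, 0.8]
opening: 0.649
```

```bash
cat > w.py <<'E'
from h import *
import sys
def reg(n,W,x,y,r,lo,hi):
    m=(np.hypot(W[...,0]-x,W[...,1]-y)<r)&(W[...,2]>lo)&(W[...,2]<hi); P=W[m]
    if len(P)==0: print(n,'none');return P
    print(n,len(P),np.round(P.mean(0),4),'mid',np.round((P.min(0)+P.max(0))/2,4),'ptp',np.round(np.ptp(P,axis=0),3),'max',P.max(0).round(4))
    return P
E
python3 - <<'E'
from w import *
s=get_state();print(s['time'],s['eef_pos'],s['tcp_rot'],s['qpos'],s['contact_force'])
for n in ['wrist','top','side']:
    c=cam(n,n+'1'); W=world(c)
    reg(n,W,.55,.24,.04,.03,.06)
E
```

```text
2.725 [0.5483513  0.23973738 0.1516657 ] [-1.86022667e-01  9.82545428e-01  4.09931771e-05  2.16794295e-04] [ 2.42724968e-01  1.96706563e-01  1.83641804e+00  6.45482486e-05
  1.10803058e+00 -1.70232536e+00] [-0.45079792 -0.56840046  0.76036585]
wrist 1209 [0.5493 0.2396 0.0361] mid [0.55   0.2398 0.0341] ptp [0.035 0.035 0.008] max [0.5677 0.2573 0.0382]
top 70 [0.545  0.2376 0.036 ] mid [0.5459 0.2401 0.0365] ptp [0.025 0.035 0.011] max [0.5585 0.2576 0.0423]
side 55 [0.5466 0.237  0.0355] mid [0.5478 0.2419 0.0351] ptp [0.034 0.048 0.01 ] max [0.565  0.2658 0.0402]
```

View pics/wrist1.png

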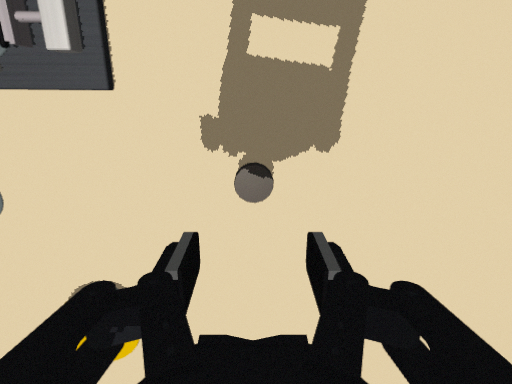

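Request:
jog_arm(commands="0.001 0 -0.05 0 0 0;0.001 0 -0.1 0 0 0;0.001 0 -0.125 0 0 0;0.001 0 -0.135 0 0 0;0.001 0 -0.135 0 0 0")

```text
time: 3.5
eef_pos: [0.5501, 0.2387, 0.0163]
tcp_rot: [-0.185, 0.983, -0.0, -0.0]
contact_force: [-0.7, 0.3, -0.2]
opening: 0.653
```

Request:
jog_arm(commands="0 0 0 0 0 0;0 0 0 0 0 0;0 0 0 0 0 0;0 0 0 0 0 0;0 0 0 0 0 0;0 0 0 0 0 0", gripper=0, grip_force=40)

```text
time: 4.25
eef_pos: [0.5515, 0.239, 0.0182]
tcp_rot: [-0.185, 0.983, 0.0, 0.002]
contact_force: [-0.8, 0.6, 6.6]
opening: 0.39
```

Request:
jog_arm(commands="0 0 0.06 0 0 0;0 0 0.12 0 0 0;0 0 0.16 0 0 0;0 0 0.16 0 0 0")

```text
time: 4.75
eef_pos: [0.5524, 0.2392, 0.1813]
tcp_rot: [-0.185, 0.983, 0.0, 0.005]
contact_force: [0.2, -0.4, -0.3]
opening: 0.387
```

```bash
python3 - <<'E'
from w import *
s=get_state();print(s['time'],s['eef_pos'],s['tcp_rot'],s['contact_force'],s['opening'])
c=cam('wrist','wrist2'); W=world(c)
c=cam('side','side2');a=cv2.imread('pics/side2.png')[100:250,120:320];cv2.imwrite('pics/side2z.png',cv2.resize(a,(800,600),interpolation=2))
E
```

```text
4.75 [0.55244911 0.23915266 0.18129649] [-1.85070789e-01  9.82714515e-01  1.81172534e-04  4.57733928e-03] [ 0.22954292 -0.39003763 -0.33192512] 0.3873784640187673
```

View pics/wrist2.png

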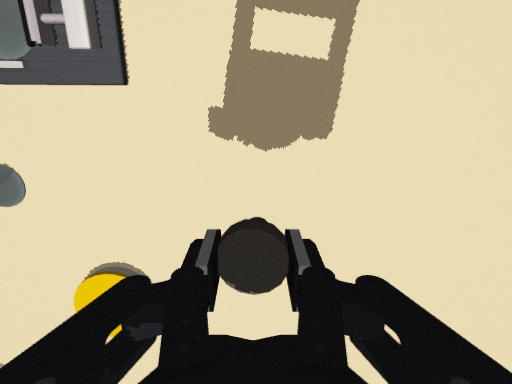

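View pics/side2z.png

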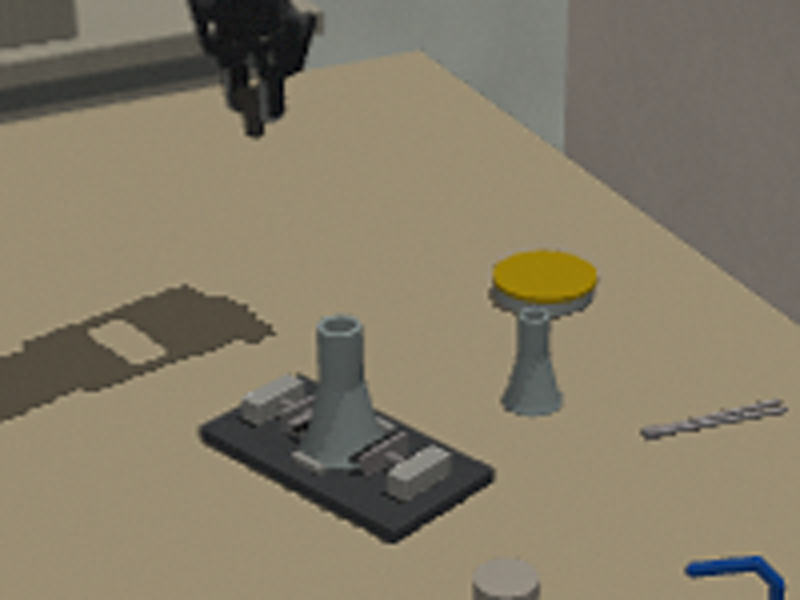

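Request:
jog_arm(commands="-0.015 -0.06 0 0 0 0;-0.03 -0.12 0 0 0 0;-0.04 -0.18 0 0 0 0;-0.045 -0.24 0 0 0 0;-0.045 -0.267 0 0 0 0;-0.045 -0.267 0 0 0 0;-0.045 -0.267 0 0 0 0")

```text
time: 5.72
eef_pos: [0.5041, -0.0276, 0.1747]
tcp_rot: [-0.185, 0.983, 0.001, -0.001]
contact_force: [-0.8, -0.4, 0.1]
opening: 0.394
```

```bash
python3 - <<'E'
from w import *
s=get_state();p=s['eef_pos'];print(s['time'],p,s['tcp_rot'],s['contact_force'],s['opening'])
for n in ['wrist','side','top']:
    c=cam(n,n+'3'); W=world(c)
    P=reg(n+' head',W,p[0],p[1],.019,p[2]+.012,p[2]+.03)
    reg(n+' rim',W,.507,-.029,.03,.11,.13)
    for q in ['stopper','flask']:
        for d in cut_out(n,q)[:2]:
            X=W[d['pixels']];X=X[~np.isnan(X[:,0])]; print(q,d['conf'],np.round(d['box']),np.median(X,0).round(3),X.min(0).round(3),X.max(0).round(3))
a=cv2.imread('pics/side3.png')[140:240,160:290];cv2.imwrite('pics/side3z.png',cv2.resize(a,(780,600),interpolation=2))
E
```

```text
5.725 [ 0.50411373 -0.02763829  0.17467246] [-1.85083056e-01  9.82721487e-01  9.00103702e-04 -1.38963295e-03] [-0.84400227 -0.42613656  0.1381041 ] 0.3939168244153051
wrist head 4304 [ 0.5023 -0.0291  0.1929] mid [ 0.5039 -0.0281  0.1956] ptp [0.036 0.037 0.018] max [ 0.522  -0.0096  0.2046]
wrist rim 757 [ 0.5028 -0.0301  0.1169] mid [ 0.5069 -0.0276  0.1148] ptp [0.03  0.033 0.01 ] max [ 0.5219 -0.0109  0.1196]
stopper 0.86 [255. 256.  74.  80.] [ 0.501 -0.03   0.193] [ 0.486 -0.047 -0.001] [0.635 0.059 0.196]
flask 0.9 [219. 307.  23.  48.] [ 0.667 -0.008  0.026] [ 0.493 -0.046 -0.002] [0.717 0.008 0.252]
flask 0.87 [253. 183.  58.  81.] [ 0.496 -0.032  0.071] [ 0.476 -0.059  0.011] [0.549 0.013 0.12 ]
side head 54 [ 0.4963 -0.0266  0.1945] mid [ 0.4974 -0.0266  0.1952] ptp [0.023 0.035 0.016] max [ 0.509  -0.009   0.2034]
side rim 66 [ 0.5059 -0.0294  0.1159] mid [ 0.5062 -0.0297  0.1157] ptp [0.034 0.037 0.011] max [ 0.5234 -0.0111  0.1213]
flask 0.65 [205. 198.  21.  37.] [ 0.499 -0.04   0.06 ] [ 0.474 -0.067  0.012] [ 0.533 -0.008  0.121]
flask 0.57 [253. 190.  10.  29.] [ 0.671 -0.025  0.028] [ 0.651 -0.042 -0.003] [0.713 0.006 0.082]
top head none
top rim none
stopper 0.66 [222. 224.  60.  51.] [ 0.531 -0.087  0.013] [ 0.424 -0.138 -0.003] [0.593 0.061 0.436]
flask 0.73 [215. 173.  12.  15.] [ 0.673 -0.019  0.032] [ 0.655 -0.039 -0.002] [0.699 0.008 0.084]
```

View pics/wrist3.png

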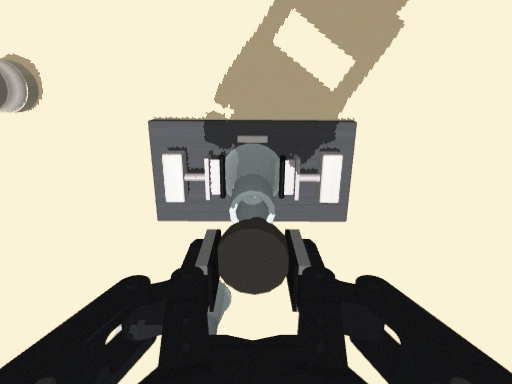

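View pics/side3z.png

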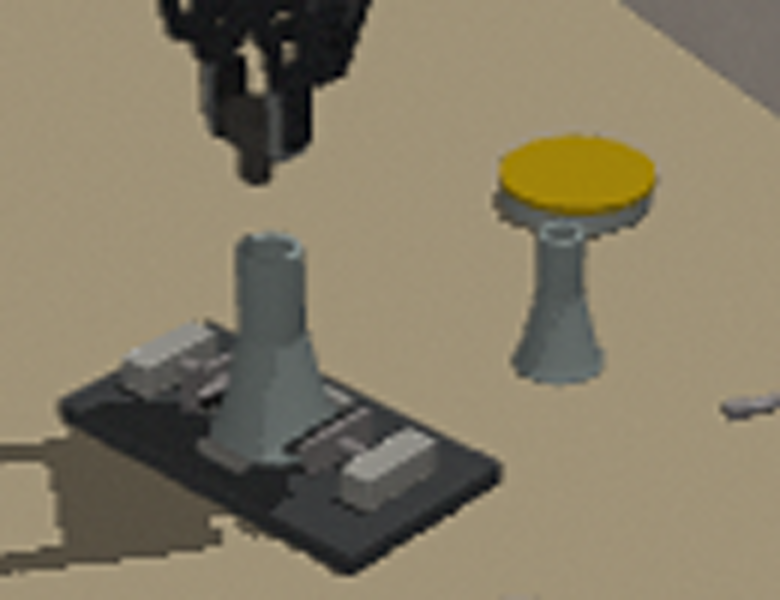

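```bash
cat > fit.py <<'E'
from w import *
from scipy.optimize import least_squares
def rimfit(W,c0,lo,hi,tag):
    m=(np.hypot(W[...,0]-c0[0],W[...,1]-c0[1])<.022)&(W[...,2]>lo)&(W[...,2]<hi)
    P=W[m][:,:2]
    # annulus 11.5..17 mm: hinge penalties
    f=lambda q:np.r_[np.maximum(0,np.hypot(*(P-q).T)-.017),np.maximum(0,.0115-np.hypot(*(P-q).T))]*1e3
    r=least_squares(f,c0,loss='soft_l1');print(tag,'rim',len(P),r.x.round(4),round(r.cost/len(P),4))
    return r.x
E
python3 - <<'E'
from fit import *
s=get_state();p=s['eef_pos'];print(p)
c=cam('wrist'); W=world(c)
m=(np.hypot(W[...,0]-p[0],W[...,1]-p[1])<.021)&(abs(W[...,2]-.1935)<.0035)
P=W[m]; print(len(P),P.mean(0)); print(cv2.minEnclosingCircle(P[:,:2].astype(np.float32)),np.percentile(P,1,0),np.percentile(P,99,0))
rimfit(W,[.507,-.028],.1165,.1225,'wrist')
c=cam('side');W=world(c);rimfit(W,[.507,-.028],.1165,.1225,'side')
E
```

```text
[ 0.50507713 -0.02804386  0.17638936]
4158 [ 0.50326    -0.0300162   0.19432648]
((0.5045486688613892, -0.028476085513830185), 0.020927714183926582) [ 0.48743164 -0.046705    0.19065591] [ 0.52104752 -0.01343366  0.19647475]
wrist rim 611 [ 0.5087 -0.0275] 0.0003
side rim 31 [ 0.5067 -0.0284] 0.0496
```

Request:
jog_arm(commands="0.003 0 -0.02 0 0 0;0.003 0 -0.032 0 0 0;0.003 0 -0.034 0 0 0;0.003 0 -0.034 0 0 0")

```text
time: 6.78
eef_pos: [0.5081, -0.0285, 0.1425]
tcp_rot: [-0.185, 0.983, -0.0, 0.0]
contact_force: [-0.8, -0.4, -0.1]
opening: 0.395
```

```bash
python3 - <<'E'
from fit import *
s=get_state();p=s['eef_pos'];print(p,s['contact_force'],s['tcp_rot'])
c=cam('wrist','wrist4'); W=world(c)
z=p[2]+.018
m=(np.hypot(W[...,0]-p[0],W[...,1]-p[1])<.021)&(abs(W[...,2]-z)<.0035)
P=W[m]; print('head',P.mean(0),np.percentile(P,1,0),np.percentile(P,99,0))
rimfit(W,[.507,-.028],.1165,.1225,'wrist')
c=cam('side','side4');W=world(c);rimfit(W,[.507,-.028],.1165,.1225,'side')
for q in ([.507,-.028,.119],[p[0],p[1],p[2]-.018]): print(proj(c,q))
a=cv2.imread('pics/side4.png')[155:235,165:269];cv2.imwrite('pics/side4z.png',cv2.resize(a,(780,600),interpolation=2))
E
```

```text
[ 0.50809029 -0.02849001  0.14247873] [-0.78192068 -0.42947922 -0.10214671] [-1.85009916e-01  9.82736654e-01 -1.94564697e-05  2.11470693e-05]
head [ 0.50641947 -0.03044652  0.16045855] [ 0.49049667 -0.0472612   0.15744428] [ 0.52417472 -0.0138709   0.16281962]
wrist rim 588 [ 0.5089 -0.0277] 0.0
side rim 26 [ 0.5064 -0.0292] 0.0452
[[204.45735456 180.89645338]]
[[204.80551634 179.24386347]]
```

View pics/wrist4.png

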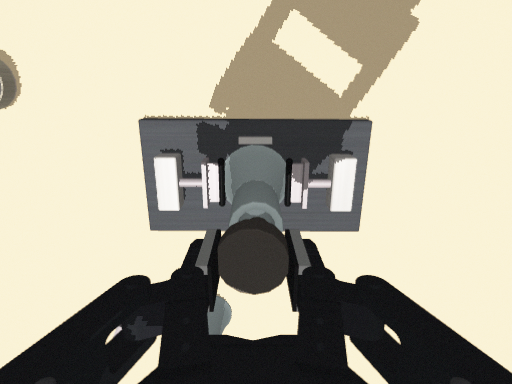

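View pics/side4z.png

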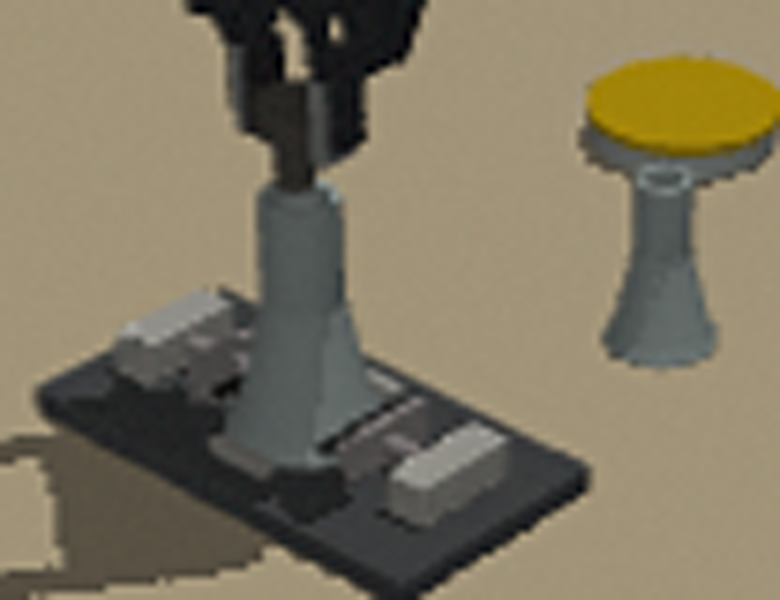

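Request:
jog_arm(commands="0.0015 0 -0.003 0 0 0;0.0015 0 -0.008 0 0 0;0.0015 0 -0.013 0 0 0;0.0015 0 -0.016 0 0 0;0.0015 0 -0.016 0 0 0")

```text
time: 7.5
eef_pos: [0.5092, -0.0284, 0.1258]
tcp_rot: [-0.185, 0.983, 0.0, -0.0]
contact_force: [-0.1, -0.0, -0.4]
opening: 0.391
```

```bash
python3 - <<'E'
from fit import *
s=get_state();p=s['eef_pos'];print(p,s['contact_force'],s['tcp_rot'],s['wrist_torque'])
c=cam('side','side5')
a=cv2.imread('pics/side5.png')[155:235,165:269];cv2.imwrite('pics/side5z.png',cv2.resize(a,(780,600),interpolation=2))
E
```

```text
[ 0.509217   -0.02837958  0.12582459] [-0.09441586 -0.00132535 -0.39823984] [-1.85029537e-01  9.82732838e-01  1.98471944e-04 -4.47019340e-04] [0.02014326 0.06046411 0.00133889]
```

View pics/side5z.png

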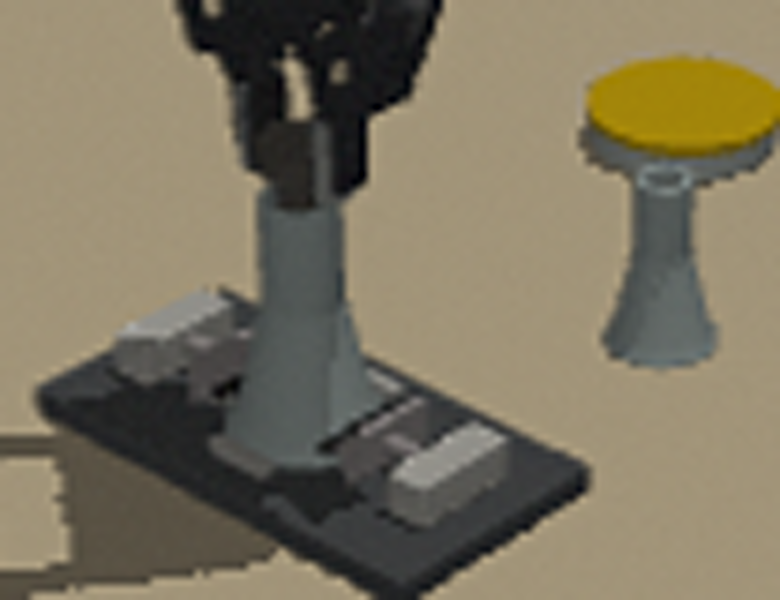

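Request:
jog_arm(commands="0 0 -0.005 0 0 0;0 0 -0.009 0 0 0;0 0 -0.012 0 0 0;0 0 -0.0135 0 0 0;0 0 -0.0135 0 0 0")

```text
time: 8.18
eef_pos: [0.5101, -0.0284, 0.1177]
tcp_rot: [-0.186, 0.983, 0.0, -0.001]
contact_force: [-10.9, 1.8, 22.4]
opening: 0.39
```

Request:
jog_arm(commands="0 0 0.008 0 0 0;-0.002 0.0005 0.008 0 0 0;-0.002 0.0005 0.006 0 0 0;-0.002 0.0005 0.006 0 0 0")

```text
time: 8.68
eef_pos: [0.5078, -0.0278, 0.1184]
tcp_rot: [-0.185, 0.983, 0.0, 0.0]
contact_force: [2.4, 1.2, -0.4]
opening: 0.388
```

```bash
python3 - <<'E'
from fit import *
s=get_state();p=s['eef_pos'];print(p,s['contact_force'],s['tcp_rot'],s['wrist_torque'])
c=cam('side','side6')
a=cv2.imread('pics/side6.png')[155:235,165:269];cv2.imwrite('pics/side6z.png',cv2.resize(a,(780,600),interpolation=2))
c=cam('wrist','wrist6')
E
```

```text
[ 0.50784928 -0.02780663  0.11843755] [ 2.37469699  1.15842368 -0.38274614] [-1.84901404e-01  9.82756964e-01  1.18030210e-04  4.54154613e-04] [ 0.14339745 -0.42928969 -0.01287563]
```

View pics/side6z.png

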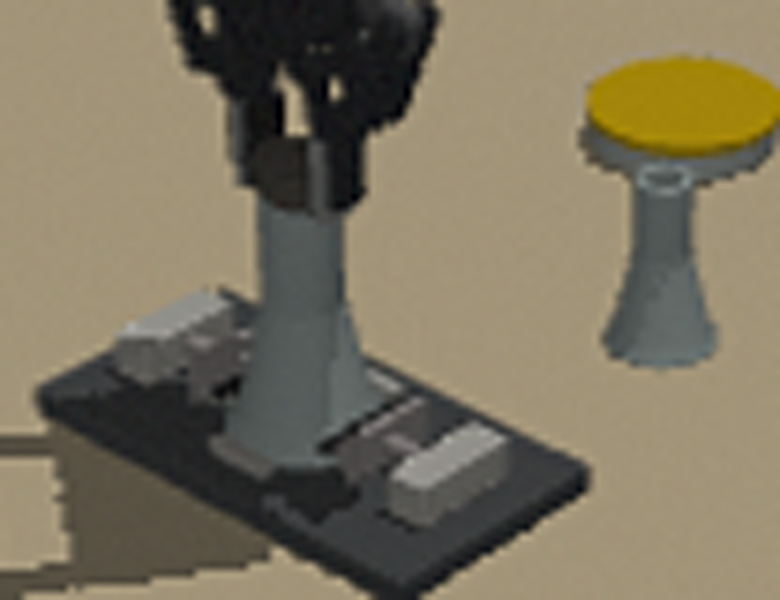

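View pics/wrist6.png

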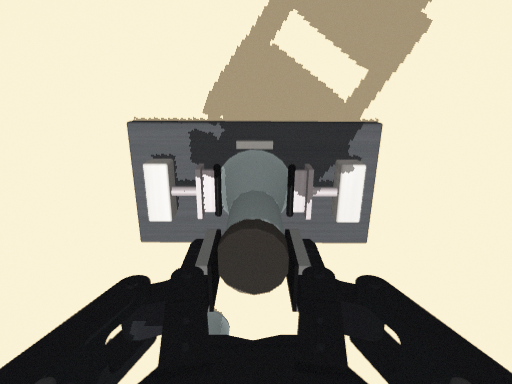

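Request:
jog_arm(commands="0.0008 0 0 0 0 0;0.0008 0 -0.002 0 0 0;0.0008 0 -0.004 0 0 0;0.0008 0 -0.006 0 0 0;0.0008 0 -0.006 0 0 0")

```text
time: 9.4
eef_pos: [0.5087, -0.0279, 0.1172]
tcp_rot: [-0.185, 0.983, 0.0, -0.001]
contact_force: [-9.0, 1.8, 21.5]
opening: 0.39
```

Request:
jog_arm(commands="0 0 0.005 0 0 0;0 0 0.005 0 0 0")

```text
time: 9.65
eef_pos: [0.5084, -0.0281, 0.1182]
tcp_rot: [-0.185, 0.983, -0.0, 0.0]
contact_force: [-0.6, 0.3, 5.2]
opening: 0.39
```

Request:
jog_arm(commands="0 0 0 0 0 0;0 0 0 0 0 0;0 0 0 0 0 0;0 0 0.02 0 0 0;0 0 0.06 0 0 0;0 0 0.08 0 0 0;0 0 0.08 0 0 0", gripper=65)

```text
time: 10.52
eef_pos: [0.5094, -0.0282, 0.1995]
tcp_rot: [-0.185, 0.983, -0.001, 0.002]
contact_force: [0.4, 0.5, -0.5]
opening: 0.648
```

```bash
python3 - <<'E'
from fit import *
s=get_state();p=s['eef_pos'];print(s['time'],p,s['contact_force'],s['tcp_rot'],s['wrist_torque'])
c=cam('side','side7');W=world(c);reg('side',W,.507,-.028,.025,.121,.15)
a=cv2.imread('pics/side7.png')[155:235,165:269];cv2.imwrite('pics/side7z.png',cv2.resize(a,(780,600),interpolation=2))
c=cam('wrist','wrist7');W=world(c);P=reg('w',W,.507,-.028,.025,.121,.15)
A=np.c_[P[:,:2]-P[:,:2].mean(0),np.ones(len(P))]; k=P[:,2]>.126; print(np.linalg.lstsq(A[k],P[k,2],rcond=None)[0], np.percentile(P,[2,50,98],0))
E
```

```text
10.525 [ 0.50940845 -0.0282281   0.19954472] [ 0.4165741   0.46088427 -0.51112707] [-1.85035869e-01  9.82729833e-01 -8.64451894e-04  1.74778381e-03] [-0.02420427  0.01373494  0.05441108]
side 89 [ 0.5051 -0.0324  0.1292] mid [ 0.5055 -0.0285  0.1283] ptp [0.034 0.037 0.013] max [ 0.5223 -0.0098  0.1349]
w 1800 [ 0.5071 -0.0287  0.1303] mid [ 0.5086 -0.0282  0.1269] ptp [0.036 0.036 0.012] max [ 0.5265 -0.0103  0.1329]
[-0.00043585 -0.01303254  0.13069658] [[ 0.49127405 -0.04448064  0.12300089]
 [ 0.50676647 -0.02882022  0.1307383 ]
 [ 0.52417991 -0.0124927   0.13209189]]
```

View pics/side7z.png

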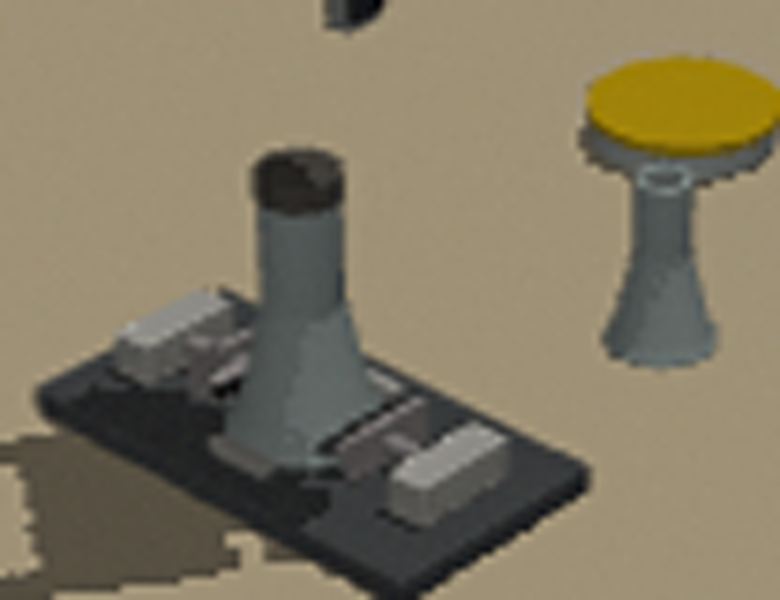

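View pics/wrist7.png

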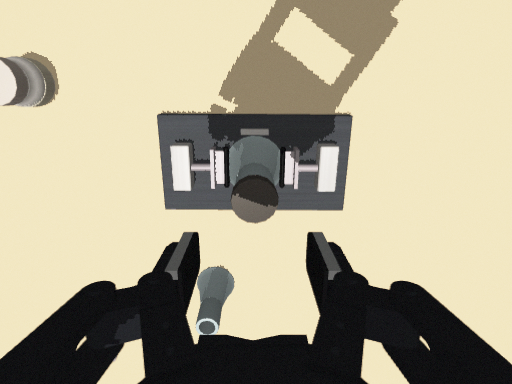

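Request:
jog_arm(commands="-0.0008 -0.0003 -0.05 0 0 0;-0.0008 -0.0003 -0.09 0 0 0;-0.0008 -0.0003 -0.115 0 0 0;-0.0008 -0.0003 -0.121 0 0 0;-0.0008 -0.0003 -0.121 0 0 0;-0.0008 -0.0003 -0.121 0 0 0")

```text
time: 11.38
eef_pos: [0.5084, -0.0285, 0.078]
tcp_rot: [-0.185, 0.983, -0.0, 0.001]
contact_force: [-0.0, 0.4, 0.1]
opening: 0.652
```

Request:
jog_arm(commands="0 0 0 0 0 0;0 0 0 0 0 0;0 0 0 0 0 0;0 0 0 0 0 0;0 0 0 0 0 0;0 0 0 0 0 0", gripper=0, grip_force=100)

```text
time: 12.12
eef_pos: [0.5077, -0.0268, 0.0785]
tcp_rot: [-0.185, 0.983, 0.001, 0.0]
contact_force: [-2.4, 5.3, 6.5]
opening: 0.374
```

```bash
cat > rock.py <<'E'
import numpy as np
yaw=np.radians(21.3); xh=np.array([np.cos(yaw),np.sin(yaw)]); yh=np.array([-np.sin(yaw),np.cos(yaw)])
H=0.065
def tcp(th,pf,pw):  # flask pt pf (y,z) at world (y,z) pw
    t=np.radians(th); R=np.array([[np.cos(t),np.sin(t)],[-np.sin(t),np.cos(t)]])
    return np.array(pw)+R@(np.array([0,H])-np.array(pf))
def row(th,yz,ref=(0,H+.013)):
    d=np.array(yz)-np.array(ref); s=d[0]*yh
    r=-np.radians(th)*xh
    return '%.4f %.4f %.4f %.3f %.3f 0'%(s[0],s[1],d[1],r[0],r[1])
E
python3 - <<'E'
from rock import *
from fit import *
s=get_state();p=s['eef_pos'];print(s['time'],p,s['contact_force'],s['tcp_rot'],s['opening'],s['qpos'])
c=cam('side','side8')
a=cv2.imread('pics/side8.png')[155:235,165:269];cv2.imwrite('pics/side8z.png',cv2.resize(a,(780,600),interpolation=2))
print(';'.join(row(t,tcp(t,(.033,0),(.033,.013))) for t in [1.5,3,5,7,9,11,13,15,17,18,18,18]))
E
```

```text
12.125 [ 0.50772156 -0.02679153  0.07851891] [-2.4098688   5.26660537  6.4976497 ] [-1.85453398e-01  9.82652254e-01  1.23670489e-03  2.36460466e-04] 0.3743511117719802 [-0.25372084  0.10659746  2.092062    0.00301252  0.94356162 -2.1993528 ]
-0.0006 0.0016 0.0008 -0.024 -0.010 0;-0.0013 0.0032 0.0016 -0.049 -0.019 0;-0.0021 0.0054 0.0026 -0.081 -0.032 0;-0.0030 0.0076 0.0035 -0.114 -0.044 0;-0.0038 0.0099 0.0044 -0.146 -0.057 0;-0.0047 0.0121 0.0051 -0.179 -0.070 0;-0.0056 0.0144 0.0058 -0.211 -0.082 0;-0.0065 0.0167 0.0063 -0.244 -0.095 0;-0.0074 0.0190 0.0068 -0.276 -0.108 0;-0.0079 0.0202 0.0070 -0.293 -0.114 0;-0.0079 0.0202 0.0070 -0.293 -0.114 0;-0.0079 0.0202 0.0070 -0.293 -0.114 0
```

View pics/side8z.png

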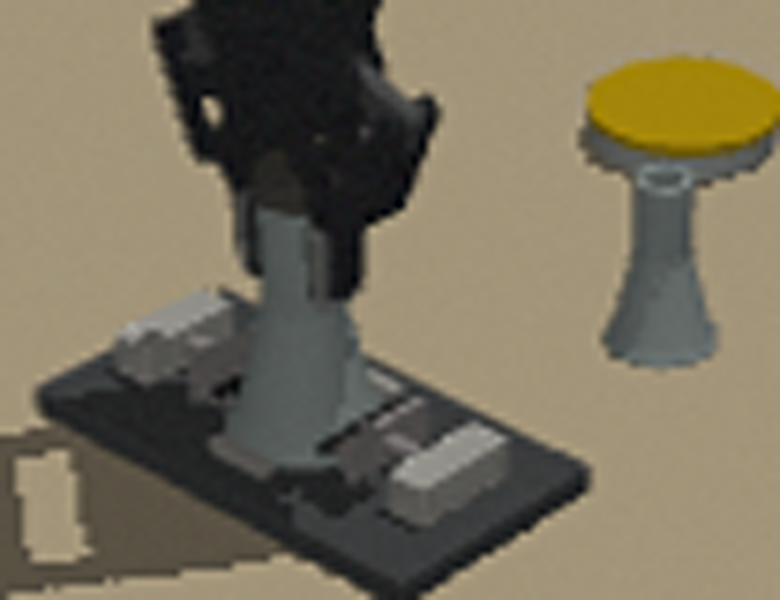

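Request:
jog_arm(commands="-0.0006 0.0016 0.0008 -0.024 -0.010 0;-0.0013 0.0032 0.0016 -0.049 -0.019 0;-0.0021 0.0054 0.0026 -0.081 -0.032 0;-0.0030 0.0076 0.0035 -0.114 -0.044 0;-0.0038 0.0099 0.0044 -0.146 -0.057 0;-0.0038 0.0099 0.0044 -0.146 -0.057 0")

```text
time: 12.92
eef_pos: [0.504, -0.0172, 0.0822]
tcp_rot: [-0.184, 0.98, -0.077, 0.015]
contact_force: [-2.6, 3.3, 6.6]
opening: 0.371
```

```bash
cat > chk.py <<'E'
from rock import *
from fit import *
import sys
from scipy.spatial.transform import Rotation as Ro
n=sys.argv[1]
s=get_state();p=s['eef_pos'];print(s['time'],p.round(4),'F',s['contact_force'].round(1),'M',s['wrist_torque'].round(2),s['opening'])
d=Ro.from_quat(s['tcp_rot']).apply([0,0,1]);  # tool z
up=-d; print('tilt +y_h deg',np.degrees(np.arcsin(up[:2]@yh)).round(2),'x_h',np.degrees(np.arcsin(up[:2]@xh)).round(2),'F yh',s['contact_force'][:2]@yh)
q=p[:2]-np.array([.5075,-.0282]); print('tcp yh,z', (q@yh).round(4),p[2].round(4))
c=cam('side','side'+n)
a=cv2.imread('pics/side%s.png'%n)[155:235,165:269];cv2.imwrite('pics/side%sz.png'%n,cv2.resize(a,(780,600),interpolation=2))
W=world(c);m=(np.hypot(W[...,0]-.507,W[...,1]+.03)<.14)&(W[...,2]>.006)&(W[...,2]<.03)&(abs(W[...,1]+.03)<.14)
r=cv2.minAreaRect(W[m][:,:2].astype(np.float32)); print('rect',np.round(r[0],4),np.round(r[1],3),r[2])
E
python3 chk.py 9
```

```text
12.925 [ 0.504  -0.0172  0.0822] F [-2.6  3.3  6.6] M [1.26 0.51 0.06] 0.37108642596672764
tilt +y_h deg 9.0 x_h -0.1 F yh 3.995102536703299
tcp yh,z 0.0115 0.0822
rect [ 0.5065 -0.0277] [0.114 0.214] 21.026487350463867
```

View pics/side9z.png

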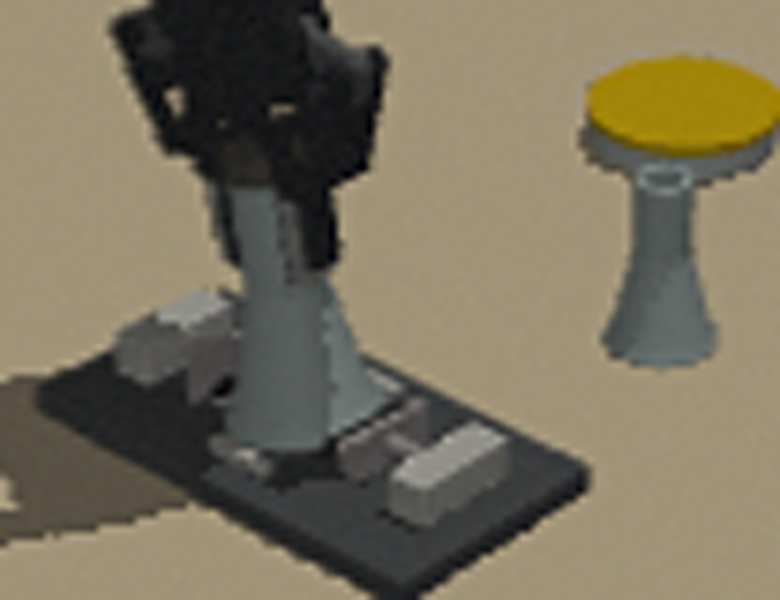

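```bash
python3 - <<'E'
from rock import *
f=lambda t:tcp(t,(.033,0),(.033,.013))
print(';'.join(row(t-9,f(t),f(9)) for t in [11,13,15,17,18,18,18]))
E
```

```text
-0.0009 0.0023 0.0007 -0.033 -0.013 0;-0.0018 0.0046 0.0014 -0.065 -0.025 0;-0.0027 0.0069 0.0020 -0.098 -0.038 0;-0.0036 0.0092 0.0024 -0.130 -0.051 0;-0.0040 0.0104 0.0027 -0.146 -0.057 0;-0.0040 0.0104 0.0027 -0.146 -0.057 0;-0.0040 0.0104 0.0027 -0.146 -0.057 0
```

Request:
jog_arm(commands="-0.0009 0.0023 0.0007 -0.033 -0.013 0;-0.0018 0.0046 0.0014 -0.065 -0.025 0;-0.0027 0.0069 0.0020 -0.098 -0.038 0;-0.0036 0.0092 0.0024 -0.130 -0.051 0;-0.0040 0.0104 0.0027 -0.146 -0.057 0;-0.0040 0.0104 0.0027 -0.146 -0.057 0;-0.0040 0.0104 0.0027 -0.146 -0.057 0")

```text
time: 13.85
eef_pos: [0.5007, -0.0088, 0.0849]
tcp_rot: [-0.183, 0.97, -0.155, 0.03]
contact_force: [0.4, -4.5, 4.1]
opening: 0.37
```

```bash
python3 chk.py 10
```

```text
13.85 [ 0.5007 -0.0088  0.0849] F [ 0.4 -4.5  4.1] M [-1.07 -0.17 -0.03] 0.36970979873580845
tilt +y_h deg 18.12 x_h -0.09 F yh -4.340674137316564
tcp yh,z 0.0205 0.0849
rect [ 0.5069 -0.0289] [0.114 0.212] 21.015960693359375
```

View pics/side10z.png

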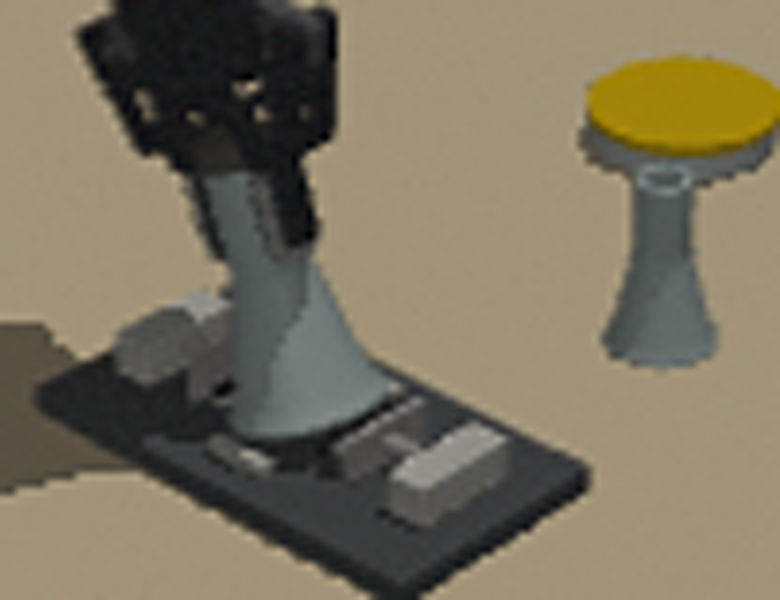

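```bash
python3 - <<'E'
from fit import *
c=cam('wrist','wrist10');W=world(c)
a=c['frame'][110:250,150:360,::-1];cv2.imwrite('pics/wrist10z.png',cv2.resize(a,(800,533),interpolation=2))
E
```

```text
(no output)
```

View pics/wrist10z.png

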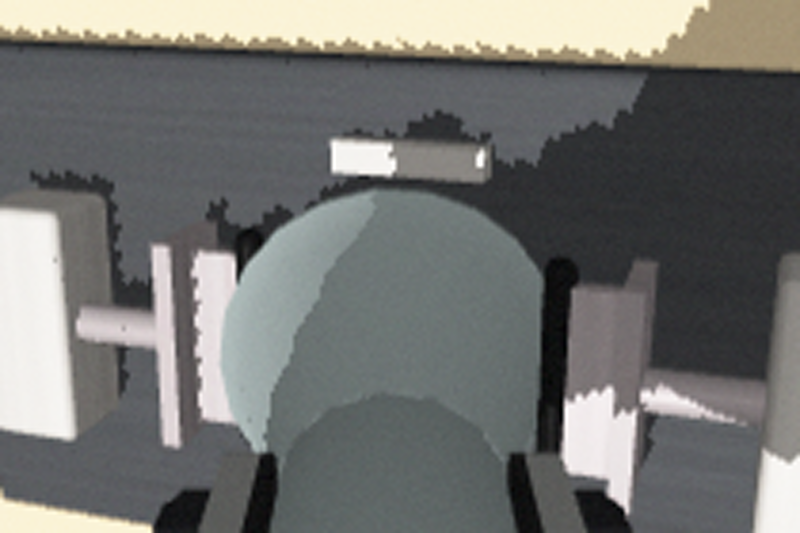

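```bash
python3 - <<'E'
from rock import *
f=lambda t:tcp(t,(.033,0),(.033,.013))
P=f(12)-f(12); 
import numpy as np
e=lambda t:tcp(t,(-.033,0),(.033-.066*np.cos(np.radians(12.2)),.027))
print(e(12.2),f(12.2))
L=[(t,f(t)) for t in (16,14,12.2)]+[(t,e(t)) for t in (10,8,6,4,2,0)]
print(';'.join(row(t-18,p,f(18)) for t,p in L))
print(';'.join(row(t,e(t),e(0)) for t in (-2,-4,-6,-8,-10,-12,-14,-15,-16,-17,-17,-17)))
E
```

```text
[0.01448139 0.08355831] [0.01448139 0.08350575]
0.0009 -0.0023 -0.0004 0.033 0.013 0;0.0018 -0.0047 -0.0010 0.065 0.025 0;0.0026 -0.0067 -0.0015 0.094 0.037 0;0.0034 -0.0088 0.0003 0.130 0.051 0;0.0042 -0.0107 0.0018 0.163 0.063 0;0.0049 -0.0127 0.0032 0.195 0.076 0;0.0057 -0.0147 0.0045 0.228 0.089 0;0.0065 -0.0167 0.0058 0.260 0.101 0;0.0073 -0.0188 0.0070 0.293 0.114 0
0.0008 -0.0021 0.0011 0.033 0.013 0;0.0017 -0.0043 0.0021 0.065 0.025 0;0.0025 -0.0065 0.0031 0.098 0.038 0;0.0034 -0.0087 0.0040 0.130 0.051 0;0.0043 -0.0110 0.0047 0.163 0.063 0;0.0052 -0.0133 0.0054 0.195 0.076 0;0.0061 -0.0156 0.0061 0.228 0.089 0;0.0065 -0.0167 0.0063 0.244 0.095 0;0.0070 -0.0179 0.0066 0.260 0.101 0;0.0074 -0.0190 0.0068 0.276 0.108 0;0.0074 -0.0190 0.0068 0.276 0.108 0;0.0074 -0.0190 0.0068 0.276 0.108 0
```

Request:
jog_arm(commands="0.0009 -0.0023 -0.0004 0.033 0.013 0;0.0018 -0.0047 -0.0010 0.065 0.025 0;0.0026 -0.0067 -0.0015 0.094 0.037 0;0.0034 -0.0088 0.0003 0.130 0.051 0;0.0042 -0.0107 0.0018 0.163 0.063 0;0.0042 -0.0107 0.0018 0.163 0.063 0")

```text
time: 14.7
eef_pos: [0.5068, -0.0202, 0.0881]
tcp_rot: [-0.184, 0.98, -0.07, 0.017]
contact_force: [2.1, -3.4, 5.1]
opening: 0.37
```

```bash
python3 chk.py 11
```

```text
14.7 [ 0.5068 -0.0202  0.0881] F [ 2.1 -3.4  5.1] M [-1.46 -0.58 -0.16] 0.37038311868436896
tilt +y_h deg 8.23 x_h -0.38 F yh -3.956139850046689
tcp yh,z 0.0077 0.0881
rect [ 0.5061 -0.0267] [0.114 0.214] 21.320636749267578
```

View pics/side11z.png

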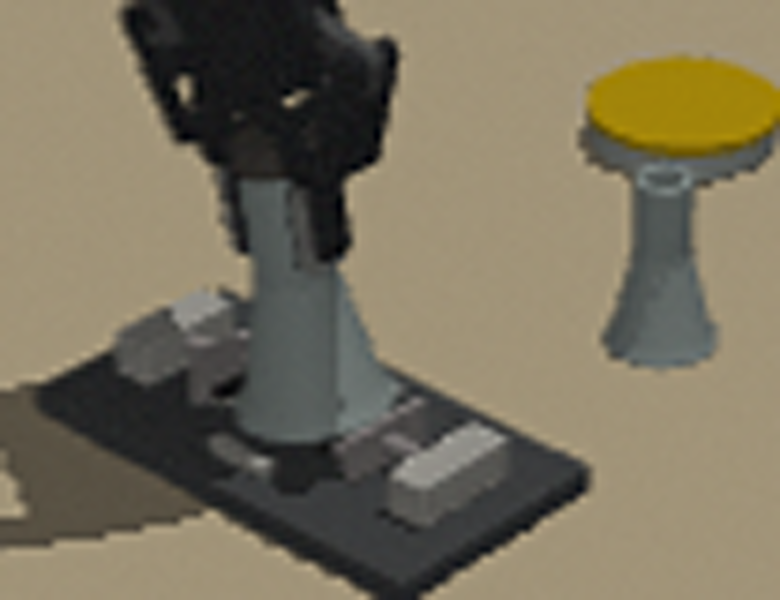

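```bash
python3 - <<'E'
from rock import *
e=lambda t:tcp(t,(-.033,0),(.033-.066*np.cos(np.radians(12.2)),.027))
print(';'.join(row(t-8,e(t),e(8)) for t in (6,4,2,0,-2,-4,-4)))
print(';'.join(row(t+4,e(t),e(-4)) for t in (-6,-8,-10,-12,-14,-15,-16,-16,-16)))
E
```

```text
0.0008 -0.0020 0.0014 0.033 0.013 0;0.0016 -0.0040 0.0028 0.065 0.025 0;0.0024 -0.0060 0.0040 0.098 0.038 0;0.0032 -0.0081 0.0052 0.130 0.051 0;0.0040 -0.0103 0.0063 0.163 0.063 0;0.0048 -0.0124 0.0074 0.195 0.076 0;0.0048 -0.0124 0.0074 0.195 0.076 0
0.0009 -0.0022 0.0009 0.033 0.013 0;0.0017 -0.0044 0.0018 0.065 0.025 0;0.0026 -0.0067 0.0026 0.098 0.038 0;0.0035 -0.0090 0.0033 0.130 0.051 0;0.0044 -0.0113 0.0039 0.163 0.063 0;0.0048 -0.0124 0.0042 0.179 0.070 0;0.0053 -0.0136 0.0044 0.195 0.076 0;0.0053 -0.0136 0.0044 0.195 0.076 0;0.0053 -0.0136 0.0044 0.195 0.076 0
```

Request:
jog_arm(commands="0.0008 -0.0020 0.0014 0.033 0.013 0;0.0016 -0.0040 0.0028 0.065 0.025 0;0.0024 -0.0060 0.0040 0.098 0.038 0;0.0032 -0.0081 0.0052 0.130 0.051 0;0.0040 -0.0103 0.0063 0.163 0.063 0;0.0048 -0.0124 0.0074 0.195 0.076 0;0.0048 -0.0124 0.0074 0.195 0.076 0")

```text
time: 15.62
eef_pos: [0.5107, -0.0318, 0.0945]
tcp_rot: [-0.184, 0.982, 0.034, -0.004]
contact_force: [2.2, -2.3, 7.3]
opening: 0.376
```

```bash
python3 chk.py 12
```

```text
15.625 [ 0.5107 -0.0318  0.0945] F [ 2.2 -2.3  7.3] M [-0.6  -0.55  0.02] 0.37563929135355817
tilt +y_h deg -3.94 x_h -0.29 F yh -2.9367743117785747
tcp yh,z -0.0046 0.0945
rect [ 0.5071 -0.0278] [0.116 0.213] 21.32734489440918
```

View pics/side12z.png

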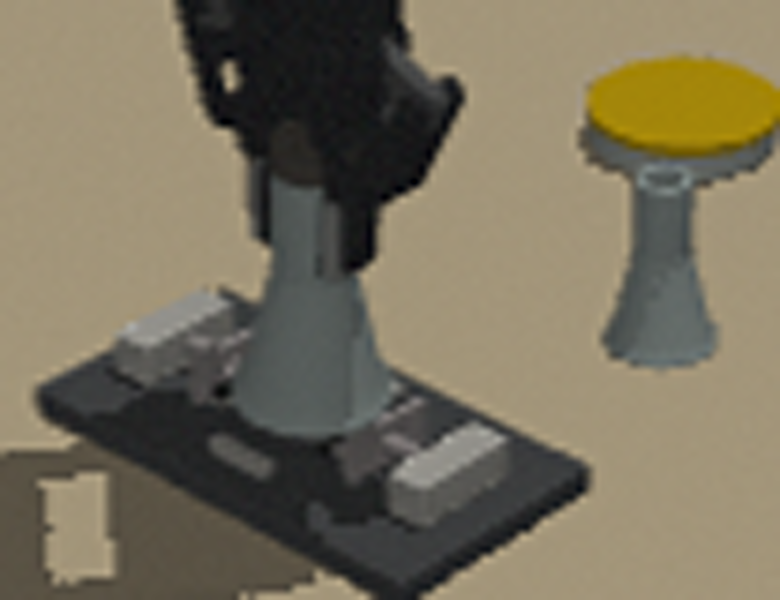

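Request:
jog_arm(commands="0.0009 -0.0022 0.0009 0.033 0.013 0;0.0017 -0.0044 0.0018 0.065 0.025 0;0.0026 -0.0067 0.0026 0.098 0.038 0;0.0035 -0.0090 0.0033 0.130 0.051 0;0.0044 -0.0113 0.0039 0.163 0.063 0;0.0048 -0.0124 0.0042 0.179 0.070 0;0.0053 -0.0136 0.0044 0.195 0.076 0;0.0053 -0.0136 0.0044 0.195 0.076 0;0.0053 -0.0136 0.0044 0.195 0.076 0")

```text
time: 16.8
eef_pos: [0.5155, -0.0449, 0.0983]
tcp_rot: [-0.183, 0.973, 0.137, -0.023]
contact_force: [2.9, -0.9, 4.6]
opening: 0.37
```

```bash
python3 chk.py 13;  python3 - <<'E'
from fit import *
c=cam('wrist','wrist13')
a=c['frame'][110:250,150:360,::-1];cv2.imwrite('pics/wrist13z.png',cv2.resize(a,(800,533),interpolation=2))
E
```

```text
16.8 [ 0.5155 -0.0449  0.0983] F [ 2.9 -0.9  4.6] M [-0.51 -0.6  -0.03] 0.37010515581158765
tilt +y_h deg -15.95 x_h -0.25 F yh -1.8587034982061
tcp yh,z -0.0185 0.0983
rect [ 0.5068 -0.0279] [0.115 0.213] 21.59668731689453
```

View pics/side13z.png

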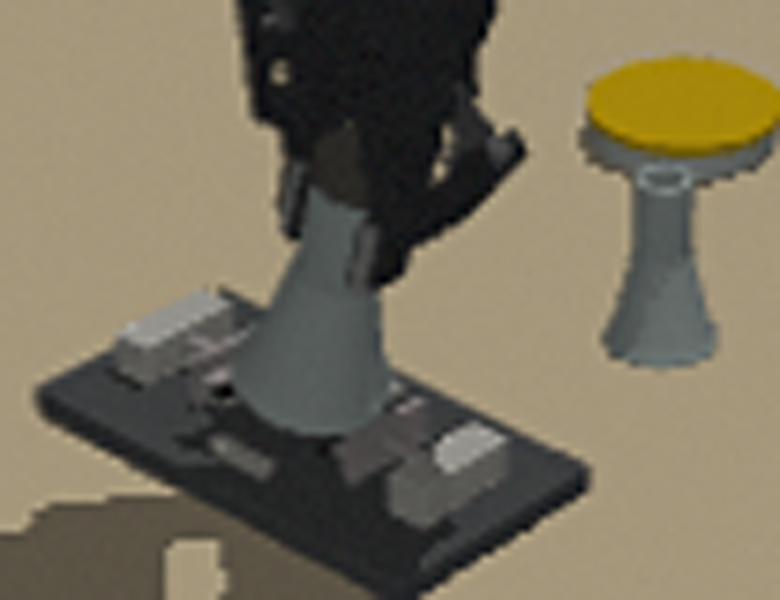

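View pics/wrist13z.png

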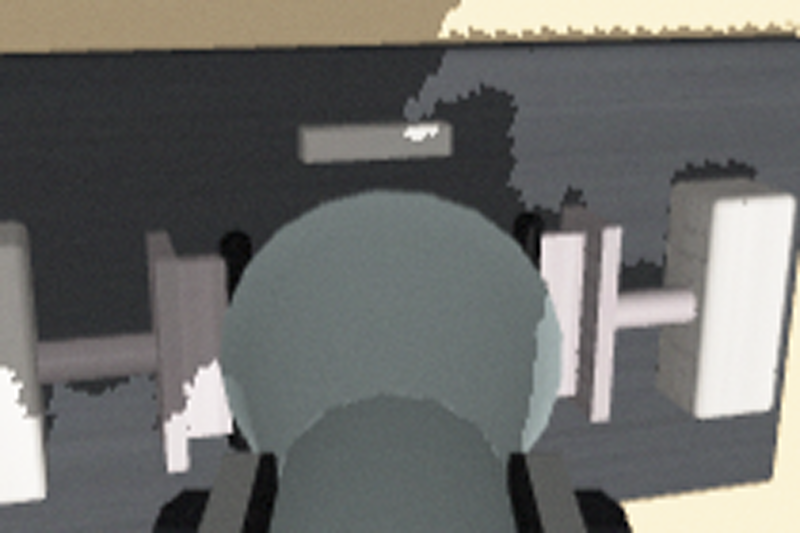

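Request:
jog_arm(commands="0 0 0.002 0 0 0;0 0 0.005 0 0 0;0 0 0.008 0 0 0;0 0 0.01 0 0 0;0 0 0.01 0 0 0")

```text
time: 17.52
eef_pos: [0.5139, -0.0445, 0.1075]
tcp_rot: [-0.183, 0.973, 0.137, -0.026]
contact_force: [-1.0, 1.2, -2.7]
opening: 0.373
```

```bash
python3 chk.py 14; python3 - <<'E'
from rock import *
for t in (-12,-8,-4,0): print(row(t+16,(-0.0185*(-t)/16,0),(-.0185,0)))
E
```

```text
17.525 [ 0.5139 -0.0445  0.1075] F [-1.   1.2 -2.7] M [-0.28 -0.04  0.02] 0.37263455930845274
tilt +y_h deg -16.05 x_h -0.03 F yh 1.462098346650431
tcp yh,z -0.0175 0.1075
rect [ 0.5062 -0.0266] [0.113 0.216] 21.55463218688965
-0.0017 0.0043 0.0000 -0.065 -0.025 0
-0.0034 0.0086 0.0000 -0.130 -0.051 0
-0.0050 0.0129 0.0000 -0.195 -0.076 0
-0.0067 0.0172 0.0000 -0.260 -0.101 0
```

View pics/side14z.png

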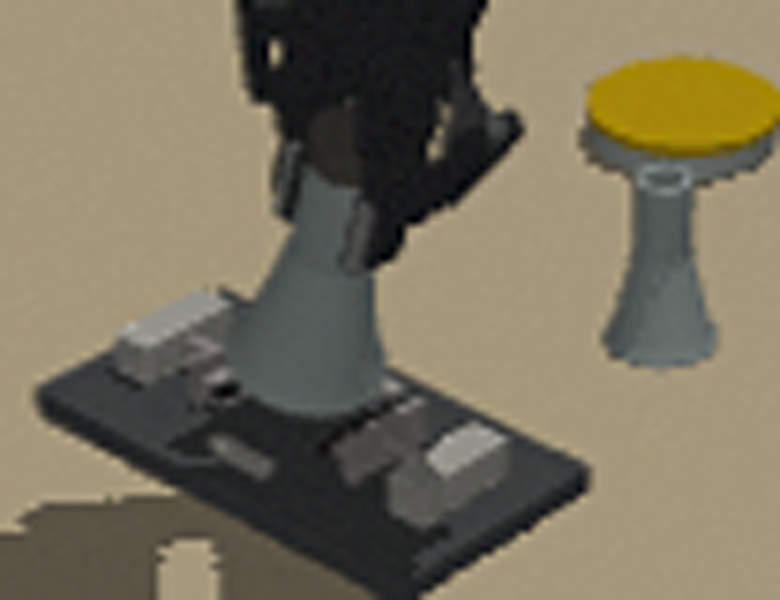

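Request:
jog_arm(commands="0 0 0.008 0 0 0;0 0 0.016 0 0 0;-0.0017 0.0043 0.02 -0.065 -0.025 0;-0.0034 0.0086 0.024 -0.13 -0.051 0;-0.005 0.0129 0.027 -0.195 -0.076 0;-0.0067 0.0172 0.028 -0.26 -0.101 0;-0.0067 0.0172 0.028 -0.26 -0.101 0;-0.0067 0.0172 0.028 -0.26 -0.101 0;-0.0067 0.0172 0.028 -0.26 -0.101 0")

```text
time: 18.7
eef_pos: [0.5075, -0.028, 0.1356]
tcp_rot: [-0.185, 0.983, 0.001, 0.0]
contact_force: [-0.5, -0.4, -1.5]
opening: 0.374
```

```bash
python3 chk.py 15; python3 - <<'E'
from fit import *
c=cam('wrist','wrist15');W=world(c);reg('head',W,.507,-.027,.02,.18,.2)
c=cam('side');W=world(c)
for d in cut_out('side','flask')[:1]:
    X=W[d['pixels']];X=X[~np.isnan(X[:,0])];X=X[np.hypot(X[:,0]-.507,X[:,1]+.028)<.045];print(np.percentile(X,[1,50,99],0))
    for z in (.07,.08,.09,.13,.14,.16): k=abs(X[:,2]-z)<.005; print(z,k.sum(),X[k].mean(0).round(4))
E
```

```text
18.7 [ 0.5075 -0.028   0.1356] F [-0.5 -0.4 -1.5] M [ 0.01  0.03 -0.01] 0.37445039352503734
tilt +y_h deg -0.08 x_h -0.02 F yh -0.20150500064550217
tcp yh,z 0.0002 0.1356
rect [ 0.5066 -0.0277] [0.113 0.214] 21.142333984375
head 5904 [ 0.5033 -0.0307  0.1866] mid [ 0.5057 -0.0293  0.1869] ptp [0.032 0.035 0.014] max [ 0.5219 -0.0117  0.1939]
[[ 0.47553513 -0.05757139  0.07199737]
 [ 0.49648707 -0.04233138  0.10222471]
 [ 0.53074921 -0.01817352  0.17201924]]
0.07 34 [ 0.4945 -0.0471  0.0732]
0.08 80 [ 0.4992 -0.0448  0.0791]
0.09 65 [ 0.4981 -0.0442  0.0898]
0.13 35 [ 0.5011 -0.0381  0.1291]
0.14 21 [ 0.4959 -0.038   0.1397]
0.16 21 [ 0.4948 -0.0349  0.16  ]
```

View pics/side15z.png

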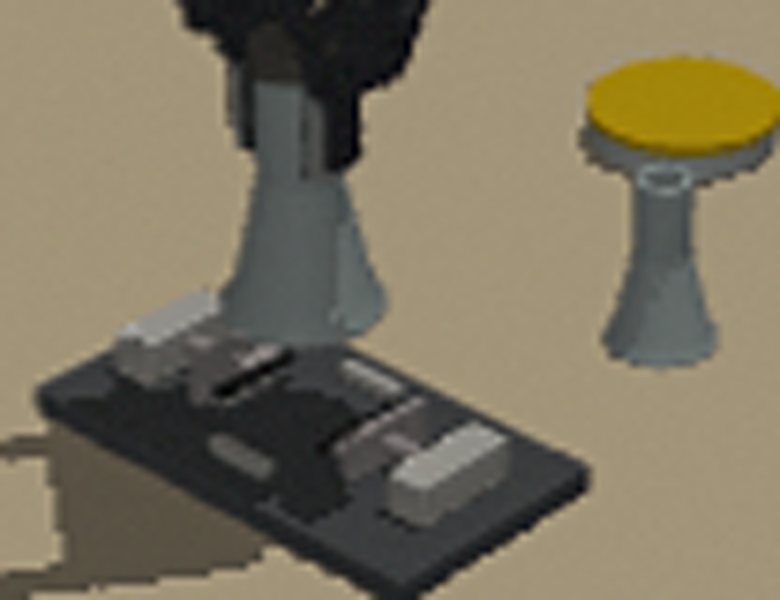

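View pics/wrist15.png

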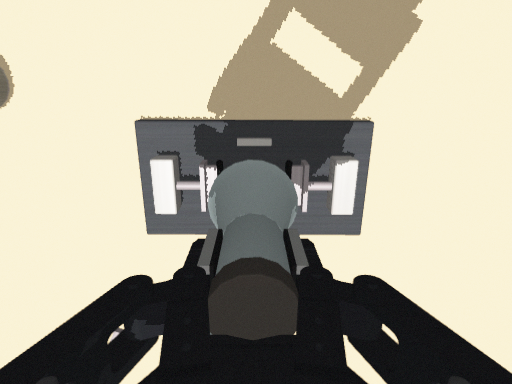

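```bash
python3 - <<'E'
from fit import *
c=vision.read_camera('wrist');W=world(c)
# camera-visible region of head top pixels
m=np.zeros((384,512),bool);m[264:300,222:286]=1
P=W[m];P=P[~np.isnan(P[:,0])];print(np.percentile(P[:,2],[5,25,50,75,95]))
k=P[:,2]>np.percentile(P[:,2],50)-.004;P=P[k]
A=np.c_[P[:,:2]-P[:,:2].mean(0),np.ones(len(P))];print(len(P),np.linalg.lstsq(A,P[:,2],rcond=None)[0])
# tilt by axis fit: cone/foot points from both cams, model: shoulders
from scipy.optimize import least_squares
pts=[W]
cs=vision.read_camera('side');pts.append(world(cs))
for W,n in zip(pts,('wrist','side')):
    d=[d for d in cut_out(n,'flask')]
    for q in d[:2]:
        X=W[q['pixels']];X=X[np.isfinite(X[:,0])];X=X[(np.hypot(X[:,0]-.507,X[:,1]+.028)<.04)&(X[:,2]>.078)&(X[:,2]<.175)]
        if len(X)<50: continue
        # model: axis (x0,y0)+(a,b)(z-.12), radius: 17 above zb, linear below with free slope
        def f(p):
            z=X[:,2];r=np.hypot(X[:,0]-p[0]-p[2]*(z-.12),X[:,1]-p[1]-p[3]*(z-.12))
            R=np.maximum(.017,.017+p[4]*(p[5]-z));return (r-R)*1e3
        r=least_squares(f,[.507,-.028,0,0,.3,.13],loss='soft_l1',x_scale=[.01,.01,.1,.1,.1,.01])
        print(n,len(X),r.x[:2].round(4),'tilt deg',np.degrees(r.x[2:4]).round(1),r.x[4:].round(3),np.median(abs(r.fun)).round(2))
E
```

```text
[0.17842406 0.18407677 0.18660318 0.18718461 0.18781209]
1864 [0.15739213 0.05836388 0.18652181]
wrist 6318 [ 0.5089 -0.0286] tilt deg [ 0.1 -0. ] [0.227 0.129] 0.21
side 392 [ 0.5077 -0.0269] tilt deg [ 0.8 -1.7] [0.24  0.127] 1.31
```

```bash
python3 - <<'E'
from fit import *
c=vision.read_camera('wrist');W=world(c)
for r in range(240,345,6): 
    w=W[r,225:283];print(r,np.nanmedian(w,0).round(4),w[10].round(4)[2],w[-10].round(4)[2])
a=c['frame'][230:345,190:320,::-1];cv2.imwrite('pics/head.png',cv2.resize(np.clip(a*2.5,0,255).astype(np.uint8),(650,575),interpolation=2))
E
```

```text
240 [ 0.4936 -0.0342  0.1568] 0.1553 0.1529
246 [ 0.4934 -0.034   0.1628] 0.1615 0.1594
252 [ 0.4931 -0.0345  0.1677] 0.1663 0.1659
258 [ 0.4928 -0.0346  0.1728] 0.1713 0.1704
264 [ 0.4922 -0.0347  0.1793] 0.1787 0.1777
270 [ 0.4916 -0.0348  0.1834] 0.183 0.1821
276 [ 0.4925 -0.0347  0.1865] 0.1866 0.1862
282 [ 0.4945 -0.0336  0.187 ] 0.1861 0.1868
288 [ 0.497  -0.0327  0.1872] 0.187 0.1873
294 [ 0.4991 -0.0319  0.1871] 0.1879 0.1876
300 [ 0.5018 -0.0308  0.1871] 0.1861 0.1865
306 [ 0.5039 -0.03    0.1871] 0.187 0.1867
312 [ 0.5065 -0.0289  0.1872] 0.1864 0.1869
318 [ 0.509  -0.0281  0.1871] 0.187 0.1872
324 [ 0.5114 -0.0271  0.1871] 0.1864 0.1864
330 [ 0.5145 -0.0259  0.187 ] 0.1877 0.1873
336 [ 0.5153 -0.0264  0.1874] 0.1873 0.2075
342 [ 0.498  -0.0325  0.2101] 0.2102 0.2096
```

View pics/head.png

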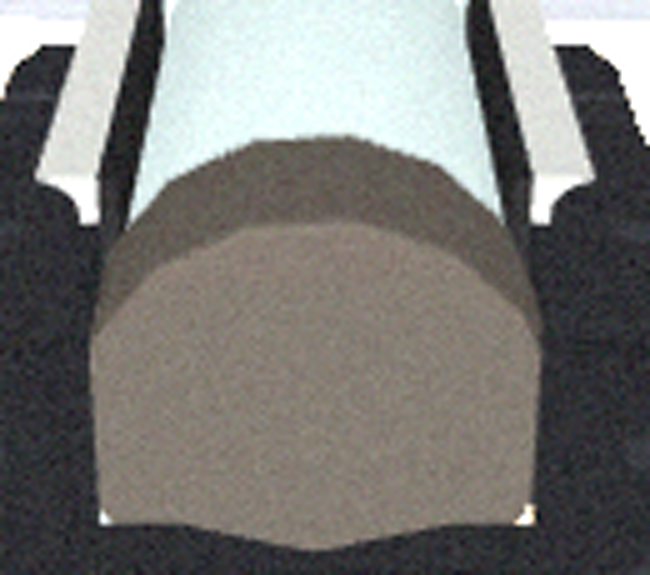

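```bash
python3 -c "
from plant import ctrl,get_state
print(get_state()['time']);print(ctrl.sign_off())"
```

```text
19.15
the job is handed in; nothing more can be done
None
```

The job is done and handed in at about 19 s. The stopper is home in the larger flask, both clips have let go, and the gripper is holding the flask upright above the holder. `sign_off` reports no verdict.

**Stopper:** I put it in the flask, let go, and measured its head level at 131 mm, which is the fully-home height. Twice on the way in, the push stalled at about 22 N with roughly 4 mm to go, probably because the fingertips met the rim. I eased off, released it there, and it dropped home.

**Rocking:** I gripped the neck at 100 N and tipped the flask 18° to the left, then 16° to the right. The wrist picture showed the foot over the right clip's nose after the first rock and over both after the second. Forces in the readings between moves stayed under about 10 N. The holder stayed on the bench and did not measurably shift; its measured yaw stayed between 21.0° and 21.6°.

**Last checks:**
- The foot is about 69 mm above the bench, so about 35 mm above the holder's highest parts.
- The wrist camera puts the tilt at about 0.1°. A rougher side-camera fit gave up to 1.7°; I trusted the wrist one.
- The stopper head is level at 187 mm with no gap at the rim.
- The force reading of −1.5 N matches the weight of the flask and stopper.

I didn't measure the other items again at the end, but the arm never went near them.

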